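Set the drying cabinet's door stay on its pin

ROBOT

A 7-joint arm with a two-finger parallel gripper is mounted at the origin on the work surface. World frame = base frame: x ahead of the robot, y to its left, z up, the work surface at z = 0. Lengths are in m, angles in rad, forces in N, time in s.
With the tool pointing down it reaches from about 0.425 to 0.825 m from the base axis. Payload 3.6 kg.
Tool frame: the origin (TCP) lies at the very end of the fingers, on their centre line; the grasp point (between the pads) lies 19 mm behind it; x points along the fingers, y is the direction in which the jaws open and shut, and the axes are right-handed (so a half turn about x gives the same grasp; the last joint's range is limited). The gripper opens to 85 mm and grips with 20 to 120 N. Pads are 22 mm wide; open, the fingers measure 114 mm over their backs; the gripper's body (76 mm by 85 mm) begins 54 mm behind the grasp point. The pads swing forward as they close: fully open they stand 13 mm farther back than shut.
Start: joints at [-1.282, 0.615, -0.013, 1.423, 0.008, 1.103, -0.04], TCP at [0.202, 0.618, 0.231] pointing down, gripper open.
Joint ranges: [-3.12, 3.12], [-0.3, 2.06], [-1.34, 1.32], [0.26, 2.42], [-1.36, 4.5], [0.01, 1.98], [-2.84, 2.84]. Speed limits (rad/s): [2.79, 2.79, 3.14, 3.14, 3.14, 3.14, 3.14].

INTERFACE

Orientations are given as a unit quaternion [w, x, y, z].
In Python, from workcell import bot, capture, camera_model, job gives the robot as it stands.
- The arm moves only by the shell command python3 -m creep 'ROWS' [FORCE]. ROWS is JSON, a list of rows, each a list of 3 entries, a list of its own where there are three numbers: the shift along the world's x, y, z in cm, then the turn, a rotation vector about the world's x, y, z in degrees, then the opening, from 0 (shut) to 1 (fully open). A call has 1 to 20 rows; each row is the pose to reach, as a shift and turn from the pose commanded when the call began; what a row does not reach only later rows make up. A row lasts 1/8 s, in which the tool goes at most 62.5 mm and 10.7 degrees, less where a joint would pass 70% of its speed; a pose out of reach is approached as far as the arm can. A call with a gripper value outside its range is refused whole. The fingers move at their own pace and stop on an object; FORCE is the grip in N (left out, the last holds). Time passes only in rows, so rows that repeat a pose let the fingers close. It gives the time, the measured TCP pose, the force and the opening at its end, in the units of the state.
- bot.read_state(): the state, without advancing time (a new reading comes with each control period).
- capture(name): name is "scene" or "top"; returns the picture (480x640x3 uint8, red, green, blue); there is no depth.
- camera_model(name): a dict with "fx", "fy", "cx", "cy" (pixels), "dist" ([k1, k2, p1, p2, k3] as OpenCV has them; the pictures are not rectified), "R" (3x3) and "t" (3): a world point X has camera coordinates R X + t. Camera axes: x right, y down, z forward; pixel columns grow to the right and rows downward; lengths in m; the calibration is good to about 2 mm. A picture is of the moment at which its call begins. camera_model takes no time and is no camera call.
- job.job_done(): hands the job in, once; it reports no verdict.
The state is a dict: "t": time; "joint_positions": joint angles; "joint_vel": joint speeds; "joint_efforts": joint torques, N m; "tool_pos": TCP position; "tool_rot": TCP orientation; "force": force on the tool from outside, world axes, zero at the start; "moment": the same for the moment, N m; "opening": finger opening in m.
Only numpy, scipy, OpenCV 4.12 (cv2) and the standard library are available. Lean on these libraries where they do the work, as an engineer would, in place of code of your own. Each camera call takes 0.05 s, during which the arm holds its last target.

TASK

Prop the self-closing door of the drying cabinet ajar on its stay so that the glassware can air: drop the second of the stay's five holes, counted from the door, over the pin on the roof until the bar lies level, fully down, and let go so that the stay alone holds the door. The knob on the stay serves to lift it and to push the door open with it. The pin can stand anywhere along its slot, so feel for it gently and do not force the bar down on it or against it, and leave the jar, the egg, the flask and the beaker where they stand.

Things in the scene. Friction and masses are not known exactly. Their poses are not given: they have to be found in the camera images.
- cabinet: Benchtop drying cabinet, white sheet metal, 280 deep (x) x 380 wide (y) x 240 mm high, fixed to the bench. Origin: centre of its underside. Its front looks to its own -x; its flat roof is 240 mm up.
- door (a joint): The front door, aluminium frame with glass pane, 380 x 182 x 24 mm, top edge 236 mm up. Upright hinge axis at (-154, +185) mm in the cabinet's frame; 0 = shut, grows (rad) as its free edge swings out; limit 1.3. Self-closing: the spring pushes 2.8 N at the stay's pivot when shut, 3.9 N at 0.33 rad, and a damper adds 11 N per rad/s. On the second hole it stands at 0.24 to 0.40 rad.
- door_hinge (a point): Point on the door's hinge axis at its top edge, 236 mm up.
- stay_pivot (a point): Where the stay is joined to the door: a fork on the door's top edge, 145 mm from the hinge axis (at (-154, +40) mm in the cabinet's frame while the door is shut), 254.5 mm up, at the middle of the bar's thickness. The bar both swivels and lifts about this point.
- swivel (a joint): Swing of the stay about the upright axis through its pivot: 0 = along the door towards its free edge, grows (rad) as the bar swings back over the cabinet's roof; range 0 to 2.4, slight friction.
- stay (a joint): Lift of the stay about the level axis through its pivot: 0 = level (its lowest, where it also lies when on the pin), grows (rad) as the knob end is raised; range 0 to 0.8; it falls under its own weight.
- stay_hole2 (a point): Centre of the second hole from the door, at mid thickness of the bar, 95 mm from the pivot. The stay is a flat steel bar 22 mm wide, 5 mm thick, about 0.19 kg, with five round 10 mm holes 65, 95, 125, 155 and 185 mm from the pivot. This point's x axis runs along the bar from pivot to knob, z across its thickness (up).
- stay_knob (a point): Centre of the upright black knob on the free end of the bar, 212 mm from the pivot: a cylinder 18 mm across and 36 mm tall standing on the bar's top face; its centre is 20.5 mm above the bar's mid thickness. Same axes as the hole's.
- pin_plate: Slotted steel plate 62 x 27 x 4 mm on the cabinet's roof, at (-105, +40) mm in its frame; origin: centre of its underside, axes as the cabinet's. With an upright steel pin 7 mm thick, top 22 mm above the roof (10 mm above the level bar's underside), clamped anywhere within 10 mm either way of the origin along x (y = 0), place not measured. The clamp slips if pushed with over 40 N.
- jar: Glass preserving jar with a clip lid, 100 mm across, 162 mm high, on the bench to the right of the cabinet. Origin: centre of its underside. Leave it.
- egg: Brown egg standing in a short glass ring, 45 mm across, 74 mm high, on the bench to the left of the cabinet. Origin: centre of its underside. Leave it.
- flask: Three-necked round glass flask on a cork ring, 88 mm across the ring, about 160 mm high, on the bench to the left of the cabinet. Origin: centre of its underside. Leave it.
- beaker: Small glass beaker, 52 mm across, 70 mm high, on the cabinet's roof at the back, on the hinge side. Origin: centre of its underside. Leave it.

How it is judged:
At the end, for the whole second after the job is handed in: The stay's second hole is over the pin and the bar lies level (lift under 0.03 rad), so that the hole's centre is within 14 mm along and 6 mm across of the pin plate's origin; the door is at rest, held open by the stay (over 0.2 rad), and nothing else holds it (x of stay_hole2 in the frame of pin_plate between -0.014 and 0.014 m and y of stay_hole2 in the frame of pin_plate between -0.006 and 0.006 m and value of joint stay below 0.03 rad and value of joint door above 0.2 rad and velocity of joint door between -0.05 and 0.05 rad/s); the robot touches nothing.
It fails at once if the pin is pushed with more than 40 N (contact force between pin_plate and anything else above 40 N).
It fails at once if the jar is moved more than 15 mm (distance of jar from where it was at the start of the episode above 0.015 m).
It fails at once if the egg is moved more than 15 mm (distance of egg from where it was at the start of the episode above 0.015 m).
It fails at once if the flask is moved more than 15 mm (distance of flask from where it was at the start of the episode above 0.015 m).
It fails at once if the beaker is moved more than 15 mm (distance of beaker from where it was at the start of the episode above 0.015 m).
It also fails if it takes over 64 s, if anything falls off the work surface, if the arm or the gripper's body presses on something with over 40 N, if the wrist force passes 120 N, or if a joint passes its speed limit or range.

## Working session

There is one attempt and no reset: what is moved stays moved. The work goes in short steps, Python scripts to look and compute and a shell command to move; the robot and the scene stay as the last step left them, time stands still between calls to the robot, and variables do not carry over. Pictures are saved under pics/ and viewed, and the job is handed in when it is done.

```bash
ls; mkdir -p pics; python3 - <<'E'
from workcell import bot,capture,camera_model
import cv2
s=bot.read_state(); print({k:s[k] for k in('t','tool_pos','tool_rot','force','opening')})
for n in('scene','top'):
    cv2.imwrite(f'pics/{n}0.png',capture(n)[:,:,::-1]); print(camera_model(n))
E
```

```text
pics
{'t': 0.0, 'tool_pos': array([0.20162349, 0.61709901, 0.23010855]), 'tool_rot': array([ 0.69817644,  0.11022914,  0.69845177, -0.11209067]), 'force': array([-0.16999728, -0.01090937,  1.38046409]), 'opening': 0.08559218465928609}
{'fx': 521.0230032848597, 'fy': 521.0230032848597, 'cx': 328.6665828036093, 'cy': 243.6653556445583, 'dist': array([-0.13116732,  0.        ,  0.        ,  0.        ,  0.        ]), 'R': array([[-0.86518918,  0.50142902,  0.00407642],
       [ 0.31187965,  0.54446189, -0.77864776],
       [-0.39265604, -0.67240627, -0.62744804]]), 't': array([ 0.51054974, -0.07309795,  1.63264856])}
{'fx': 437.11568752721377, 'fy': 437.11568752721377, 'cx': 316.9073482965125, 'cy': 243.37196206434976, 'dist': array([-0.01581076,  0.        ,  0.        ,  0.        ,  0.        ]), 'R': array([[-0.00698346, -0.99975815,  0.02085372],
       [-0.99789414,  0.00562256, -0.06461942],
       [ 0.06448654, -0.02126107, -0.99769206]]), 't': array([0.02420515, 0.61550169, 1.01900057])}
```

View pics/scene0.png

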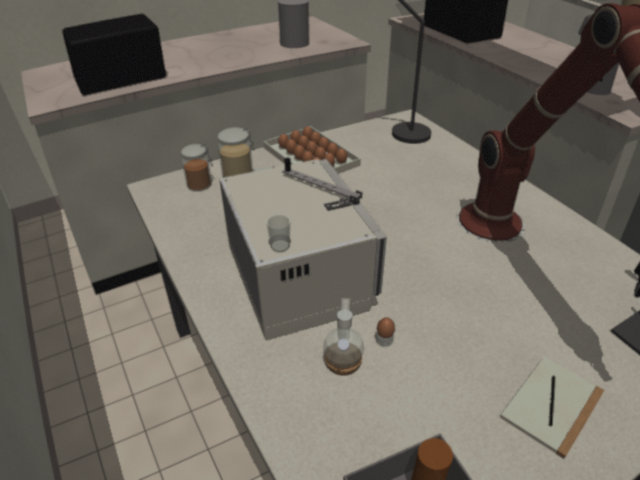

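View pics/top0.png

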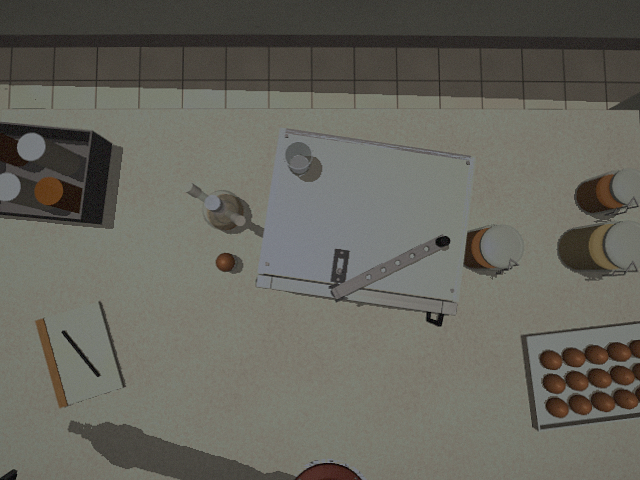

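```bash
python3 - <<'E'
import cv2
a=cv2.imread('pics/top0.png')[215:335,250:470]
cv2.imwrite('pics/c1.png',cv2.convertScaleAbs(cv2.resize(a,None,fx=3.6,fy=3.6,interpolation=2),alpha=1.4))
a=cv2.imread('pics/scene0.png')[140:260,210:400]
cv2.imwrite('pics/c2.png',cv2.convertScaleAbs(cv2.resize(a,None,fx=4,fy=4,interpolation=2),alpha=1.4))
E
```

```text
(no output)
```

View pics/c1.png

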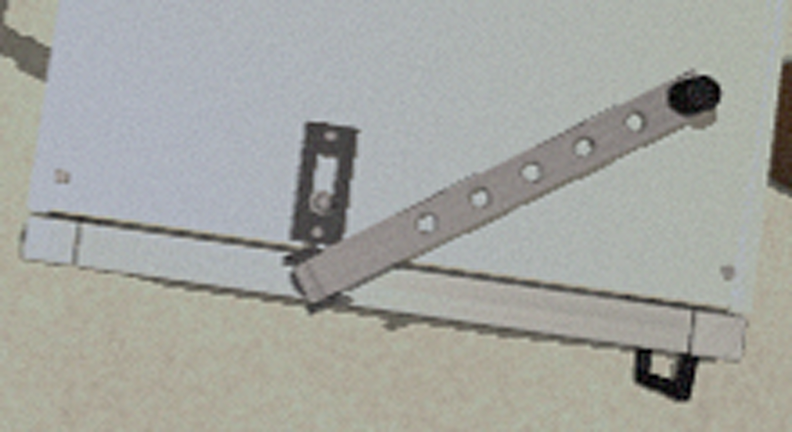

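View pics/c2.png

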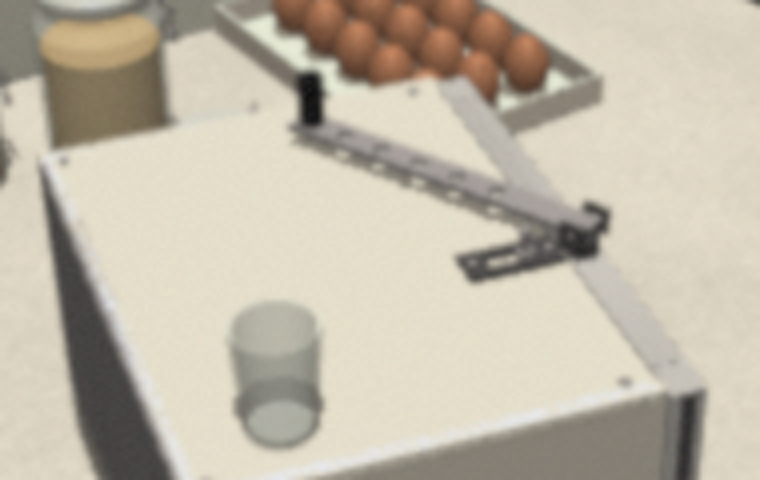

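```bash
cat > h.py <<'E'
import numpy as np,cv2
from workcell import camera_model
def ray(n,uv,z):
    c=camera_model(n);K=np.array([[c['fx'],0,c['cx']],[0,c['fy'],c['cy']],[0,0,1]])
    p=cv2.undistortPoints(np.array([[uv]],float),K,c['dist'])[0,0]
    R=np.array(c['R']);d=R.T@np.r_[p,1];o=-R.T@c['t']
    return o+d*(z-o[2])/d[2]
def proj(n,X):
    c=camera_model(n);K=np.array([[c['fx'],0,c['cx']],[0,c['fy'],c['cy']],[0,0,1]])
    return cv2.projectPoints(np.array([X],float),cv2.Rodrigues(np.array(c['R']))[0],np.array(c['t'],float),K,c['dist'])[0][0,0]
E
python3 - <<'E'
from h import *
f=lambda c:((c[0]+.5)/3.6-.5+250,(c[1]+.5)/3.6-.5+215)
P={'scrL':((62,176),.241),'scrR':((727,272),.241),'ph1':((331,136),.244),'ph2':((317,233),.244),'pinbase':((322,203),.250),'pintop':((322,197),.262),
'knobtop':((697,93),.293),'h1':((427,223),.257),'h2':((480,198),.257),'h3':((532,172),.257),'h4':((584,147),.257),'h5':((635,121),.257),'dL':((22,262),.236),'dR':((742,360),.236),'dLb':((30,213),.236),'dRb':((745,312),.236)}
W={k:ray('top',f(c),z) for k,(c,z) in P.items()}
for k in W: print(k,W[k].round(4))
for a,b in(('scrL','scrR'),('dL','dR'),('dLb','dRb'),('ph2','ph1'),('h1','h5')):
    d=W[b]-W[a];print(a,b,np.degrees(np.arctan2(d[1],d[0])),np.linalg.norm(d))
for q in((286,130),(473,156),(258,287),(457,314)): print(ray('top',q,.24).round(4))
E
```

```text
scrL [0.5643 0.1184 0.241 ]
scrR [ 0.5121 -0.2264  0.241 ]
ph1 [ 0.584  -0.0207  0.244 ]
ph2 [ 0.5341 -0.013   0.244 ]
pinbase [ 0.5495 -0.0153  0.25  ]
pintop [ 0.5525 -0.0145  0.262 ]
knobtop [ 0.6018 -0.1967  0.293 ]
h1 [ 0.5389 -0.0681  0.257 ]
h2 [ 0.5514 -0.0953  0.257 ]
h3 [ 0.5645 -0.1221  0.257 ]
h4 [ 0.577  -0.1491  0.257 ]
h5 [ 0.5902 -0.1756  0.257 ]
dL [0.5201 0.1395 0.236 ]
dR [ 0.4662 -0.2347  0.236 ]
dLb [0.5453 0.1354 0.236 ]
dRb [ 0.491 -0.237  0.236]
scrL scrR -98.60670647583919 0.348642239082154
dL dR -98.19338542200003 0.37807244021426706
dLb dRb -98.29780911179871 0.37628779980874427
ph2 ph1 -8.81740700691507 0.05054428691643936
h1 h5 -64.52736157037944 0.11911217568617838
[0.8178 0.0823 0.24  ]
[ 0.7674 -0.2751  0.24  ]
[0.5209 0.1348 0.24  ]
[ 0.4677 -0.2358  0.24  ]
```

```bash
cat >> h.py <<'E'
from scipy.spatial.transform import Rotation as Ro
from workcell import bot
def tool():
    s=bot.read_state();q=s['tool_rot'];return s,np.array(s['tool_pos']),Ro.from_quat([q[1],q[2],q[3],q[0]])
PSI=np.radians(-8.45); PL=np.array([.559,-.0169]); PX=-.008
def c2w(c): # cabinet-frame xy (m) -> world
    c=np.array(c)-[-.105,.04]; r=np.array([[np.cos(PSI),-np.sin(PSI)],[np.sin(PSI),np.cos(PSI)]])
    return PL+r@c
def knob(th,phi,l,h=.0205):
    """door angle, bar heading in cab frame, lift -> pivot, knob point (h above bar mid)"""
    p=np.r_[c2w([-.154-.145*np.sin(th),.185-.145*np.cos(th)]),.2545]
    a=phi+PSI; u=np.array([np.cos(a),np.sin(a),0]);z=np.array([0,0,1.])
    return p,p+.212*(np.cos(l)*u+np.sin(l)*z)+h*(-np.sin(l)*u+np.cos(l)*z)
def toolR(phi,l,flip=1):
    a=phi+PSI;u=np.array([np.cos(a),np.sin(a),0]);z=np.array([0,0,1.])
    x=-(-np.sin(l)*u+np.cos(l)*z); y=flip*np.array([-np.sin(a),np.cos(a),0])
    return Ro.from_matrix(np.c_[x,y,np.cross(x,y)])
H=.0255-.019  # tcp height above bar mid when gripping
def pose(th,phi,l,flip=1): return knob(th,phi,l,H)[1],toolR(phi,l,flip)
def delta(th,phi,l,flip,P0,R0):
    P,R=pose(th,phi,l,flip); return ((P-P0)*100).round(2),np.degrees((R*R0.inv()).as_rotvec()).round(1)
E
python3 - <<'E'
from h import *
s,p,R=tool();print(p,R.as_matrix().round(3))
phi0=np.radians(-64.5)-PSI
print(knob(0,phi0,0))
for f in(1,-1):print(f,delta(0,phi0,0,f,p,R))
E
```

```text
[0.20167152 0.61719606 0.23025018] [[-0.001  0.311  0.951]
 [-0.002  0.951 -0.311]
 [-1.    -0.002  0.   ]]
(array([ 0.51053192, -0.00969963,  0.2545    ]), array([ 0.60180027, -0.20104771,  0.275     ]))
1 (array([ 40.01, -81.82,   3.07]), array([  0.1,  -0.1, -46.4]))
-1 (array([ 40.01, -81.82,   3.07]), array([1.000e-01, 1.000e-01, 1.336e+02]))
```

```bash
python3 -m creep '[[[0,0,6],[0,0,0],1],[[3,-6,12],[0,0,-5],1],[[5,-10,14],[0,0,-7],1],[[8,-16,14],[0,0,-12],1],[[10,-20,14],[0,0,-16],1],[[13,-26,14],[0,0,-20],1],[[16,-32,14],[0,0,-24],1],[[19,-38,14],[0,0,-28],1],[[21.5,-44,14],[0,0,-32],1],[[24,-49,14],[0,0,-36],1],[[26.5,-54,14],[0,0,-40],1],[[29,-59,14],[0,0,-44],1],[[31.5,-64,14],[0,0,-46.4],1],[[34,-69,14],[0,0,-46.4],1],[[36.5,-74,14],[0,0,-46.4],1],[[38,-78,14],[0,0,-46.4],1],[[39.5,-81,14],[0,0,-46.4],1],[[40,-81.8,14],[0,0,-46.4],1],[[40,-81.8,14],[0,0,-46.4],1],[[40,-81.8,14],[0,0,-46.4],1]]' 30
python3 - <<'E'
from h import *
from workcell import capture
cv2.imwrite('pics/t1.png',capture('top')[:,:,::-1]);cv2.imwrite('pics/s1.png',capture('scene')[:,:,::-1])
s,p,R=tool();print(s['t'],s['force'],delta(0,np.radians(-64.5)-PSI,0,1,p,R))
E
```

```text
t: 2.6
tool_pos: [0.6019, -0.1982, 0.3714]
tool_rot: [0.598, 0.377, 0.599, -0.376]
force: [-0.5, -0.2, 0.1]
opening: 0.0852
2.7 [0.34003083 0.1822446  0.18255891] (array([-1.000e-02, -2.600e-01, -1.107e+01]), array([-0.1,  0. , -0.1]))
```

View pics/s1.png

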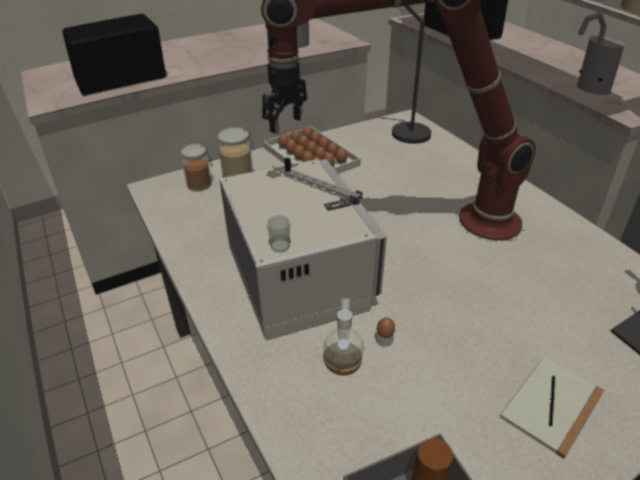

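View pics/t1.png

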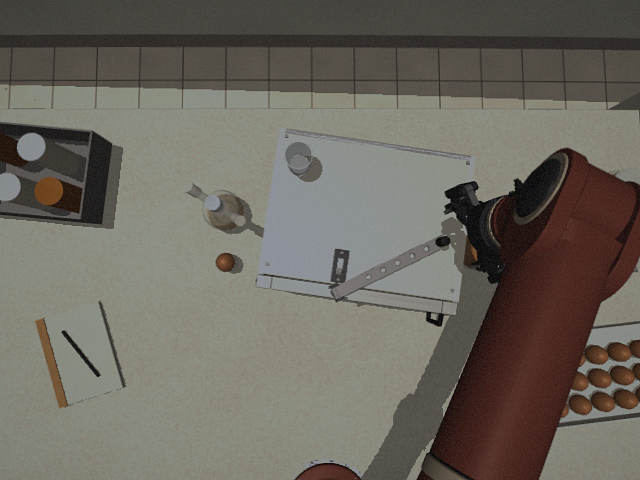

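```bash
python3 -m creep '[[[0,-0.25,-4],[0,0,0],1],[[0,-0.25,-7],[0,0,0],1],[[0,-0.25,-9],[0,0,0],1],[[0,-0.25,-10],[0,0,0],1],[[0,-0.25,-10.9],[0,0,0],1],[[0,-0.25,-10.9],[0,0,0],1],[[0,-0.25,-10.9],[0,0,0],0.5],[[0,-0.25,-10.9],[0,0,0],0.5],[[0,-0.25,-10.9],[0,0,0],0.5],[[0,-0.25,-10.9],[0,0,0],0.5]]' 30
python3 - <<'E'
from h import *
from workcell import capture
cv2.imwrite('pics/t2.png',capture('top')[:,:,::-1]);im=capture('scene')[:,:,::-1]
cv2.imwrite('pics/s2.png',cv2.resize(im[60:260,180:400],None,fx=3,fy=3,interpolation=2))
s,p,R=tool();print(s['t'],s['force'],p)
E
```

```text
t: 3.95
tool_pos: [0.6019, -0.2027, 0.2625]
tool_rot: [0.598, 0.377, 0.598, -0.377]
force: [-0.1, 0.6, 0.0]
opening: 0.0426
4.05 [-0.34147212  0.20118525 -0.23849148] [ 0.60187315 -0.20265528  0.26235091]
```

View pics/s2.png

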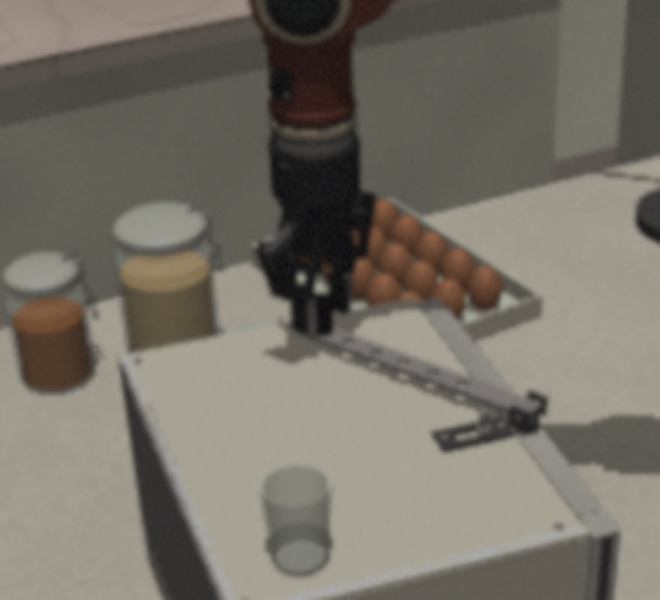

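```bash
python3 -m creep '[[[0,0.2,0],[0,0,0],0.4],[[0,0.2,0],[0,0,0],0.1],[[0,0.2,0],[0,0,0],0.1],[[0,0.2,0],[0,0,0],0.1],[[0,0.2,0],[0,0,0],0.1],[[0,0.2,0],[0,0,0],0.1]]' 30
python3 - <<'E'
from h import *
s,p,R=tool();print(s['t'],s['force'],s['moment'],p)
p0=np.radians(-64.5)-PSI;print(np.degrees(p0))
P,Rr=pose(0,p0,0);print(P)
for th,ph,l in[(0,p0,.08),(0,p0,.16),(0,p0,.24),(0,p0,.3),(.1,p0,.3),(.2,p0,.3),(.3,p0,.3),(.42,p0,.3)]:
    Q,S=pose(th,ph,l);print(th,l,((Q-P)*100).round(2),np.degrees((S*Rr.inv()).as_rotvec()).round(1))
E
```

```text
t: 4.8
tool_pos: [0.6018, -0.2004, 0.2622]
tool_rot: [0.598, 0.377, 0.598, -0.377]
force: [-0.9, 1.1, 0.9]
opening: 0.0168
4.8 [-0.87173515  1.13839182  0.85103657] [0.26544773 0.04398824 0.01865311] [ 0.60180161 -0.2003907   0.26222727]
-56.05
[ 0.60180027 -0.20104771  0.261     ]
0 0.08 [-0.05  0.11  1.69] [-4.1 -2.   0. ]
0 0.16 [-0.16  0.34  3.37] [-8.3 -3.9 -0. ]
0 0.24 [-0.33  0.69  5.02] [-12.4  -5.9   0. ]
0 0.3 [-0.49  1.03  6.24] [-15.5  -7.4  -0. ]
0.1 0.3 [-1.91  1.31  6.24] [-15.5  -7.4  -0. ]
0.2 0.3 [-3.3   1.74  6.24] [-15.5  -7.4  -0. ]
0.3 0.3 [-4.63  2.3   6.24] [-15.5  -7.4  -0. ]
0.42 0.3 [-6.15  3.14  6.24] [-15.5  -7.4  -0. ]
```

```bash
python3 -m creep '[[[-0.02,0.05,0.85],[-2,-1,0],0.1],[[-0.05,0.11,1.7],[-4.1,-2,0],0.1],[[-0.1,0.2,2.5],[-6.2,-3,0],0.1],[[-0.16,0.34,3.37],[-8.3,-3.9,0],0.1],[[-0.25,0.5,4.2],[-10.4,-5,0],0.1],[[-0.33,0.69,5.02],[-12.4,-5.9,0],0.1],[[-0.4,0.86,5.6],[-14,-6.7,0],0.1],[[-0.49,1.03,6.24],[-15.5,-7.4,0],0.1],[[-0.49,1.03,6.24],[-15.5,-7.4,0],0.1]]' 30
python3 - <<'E'
from h import *
from workcell import capture
cv2.imwrite('pics/t3.png',capture('top')[:,:,::-1]);im=capture('scene')[:,:,::-1]
cv2.imwrite('pics/s3.png',cv2.resize(im[60:260,180:400],None,fx=3,fy=3,interpolation=2))
s,p,R=tool();print(s['t'],s['force'],p)
E
```

```text
t: 5.92
tool_pos: [0.5971, -0.1895, 0.325]
tool_rot: [0.681, 0.316, 0.502, -0.429]
force: [-1.2, 1.6, -2.7]
opening: 0.017
6.025 [-1.54318879  2.51477926 -2.47708849] [ 0.59677413 -0.1899499   0.32432452]
```

View pics/s3.png

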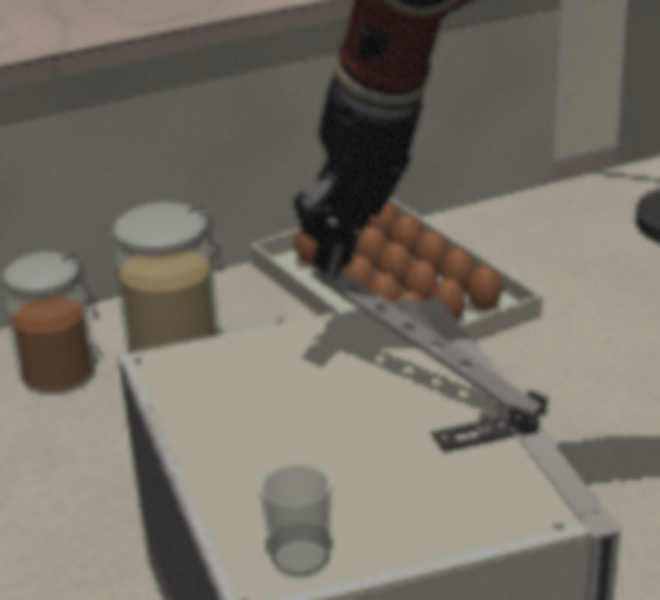

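```bash
python3 -m creep '[[[-0.7,0.13,0],[0,0,0],0.1],[[-1.42,0.28,0],[0,0,0],0.1],[[-2.1,0.48,0],[0,0,0],0.1],[[-2.81,0.71,0],[0,0,0],0.1],[[-3.5,0.98,0],[0,0,0],0.1],[[-4.14,1.27,0],[0,0,0],0.1],[[-4.9,1.68,0],[0,0,0],0.1],[[-5.66,2.11,0],[0,0,0],0.1],[[-5.66,2.11,0],[0,0,0],0.1]]' 40
python3 - <<'E'
from h import *
from workcell import capture
im=capture('top')[:,:,::-1]
cv2.imwrite('pics/t4.png',im);im=capture('scene')[:,:,::-1]
cv2.imwrite('pics/s4.png',cv2.resize(im[60:260,180:400],None,fx=3,fy=3,interpolation=2))
s,p,R=tool();print(s['t'],s['force'],p)
p0=np.radians(-64.5)-PSI
P,Rr=pose(.42,p0,.3);print(P)
for th,ph,l in[(.42,-50,.3),(.42,-40,.3),(.42,-30,.3),(.42,-20,.3),(.42,-15,.3),(.42,-10,.3),(.42,-7,.3)]:
    Q,S=pose(th,np.radians(ph),l);print(th,ph,l,((Q-P)*100).round(2),np.degrees((S*Rr.inv()).as_rotvec()).round(1))
E
```

```text
t: 7.15
tool_pos: [0.5409, -0.1758, 0.3285]
tool_rot: [0.683, 0.316, 0.497, -0.432]
force: [2.4, -6.0, 1.4]
opening: 0.0169
7.25 [ 1.68285095 -5.53447444  1.58783483] [ 0.54069932 -0.17494963  0.32776399]
[ 0.54026535 -0.16961414  0.32335997]
0.42 -50 0.3 [1.86 1.01 0.  ] [-0. -0.  6.]
0.42 -40 0.3 [4.67 3.09 0.  ] [-0. -0. 16.]
0.42 -30 0.3 [7.07 5.63 0.  ] [ 0.  0. 26.]
0.42 -20 0.3 [9.   8.55 0.  ] [ 0.  0. 36.]
0.42 -15 0.3 [ 9.77 10.12  0.  ] [ 0.  -0.  41.1]
0.42 -10 0.3 [10.39 11.76  0.  ] [ 0.  0. 46.]
0.42 -7 0.3 [10.7  12.76  0.  ] [ 0.  0. 49.]
```

View pics/s4.png

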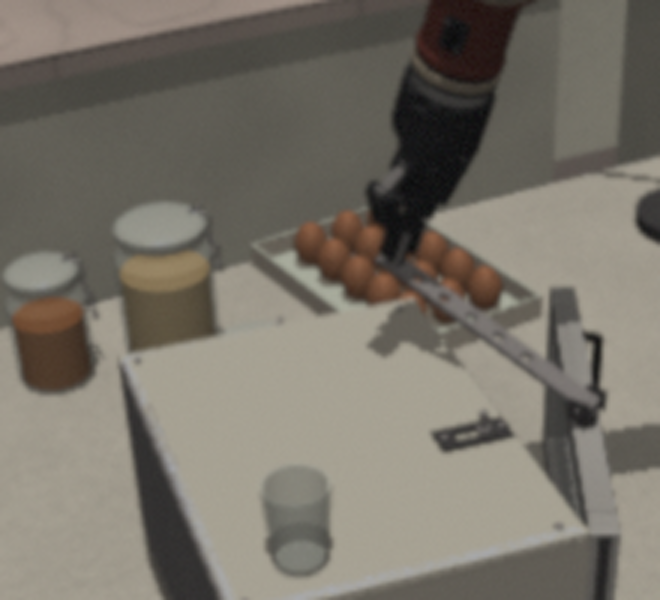

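View pics/t4.png

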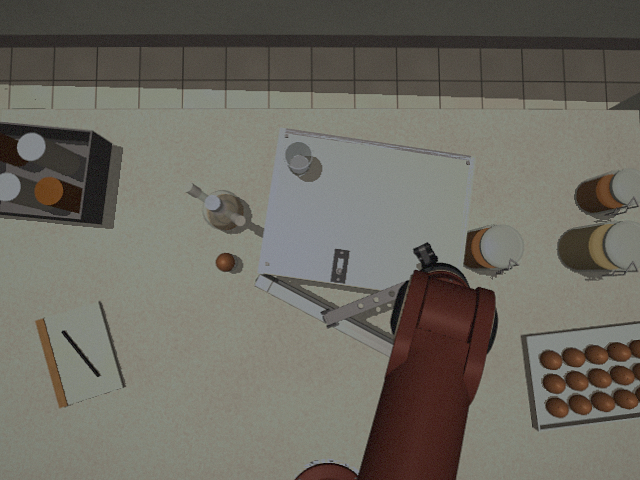

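```bash
python3 -m creep '[[[1.86,1.01,0],[0,0,6],0.1],[[3.3,1.95,0],[0,0,11],0.1],[[4.67,3.09,0],[0,0,16],0.1],[[5.9,4.3,0],[0,0,21],0.1],[[7.07,5.63,0],[0,0,26],0.1],[[8.1,7.05,0],[0,0,31],0.1],[[9,8.55,0],[0,0,36],0.1],[[9.77,10.12,0],[0,0,41],0.1],[[10.39,11.76,0],[0,0,46],0.1],[[10.7,12.76,0],[0,0,49],0.1],[[10.7,12.76,0],[0,0,49],0.1],[[10.7,12.76,0],[0,0,49],0.1]]' 40
python3 - <<'E'
from h import *
from workcell import capture
im=capture('top')[:,:,::-1]
cv2.imwrite('pics/t5.png',cv2.resize(im[200:350,230:430],None,fx=4,fy=4,interpolation=2));im=capture('scene')[:,:,::-1]
cv2.imwrite('pics/s5.png',cv2.resize(im[60:260,180:400],None,fx=3,fy=3,interpolation=2))
s,p,R=tool();print(s['t'],s['force'],p)
P,Rr=pose(.42,np.radians(-7),.3);print(P)
E
```

```text
t: 8.75
tool_pos: [0.6479, -0.0442, 0.3258]
tool_rot: [0.798, 0.08, 0.587, -0.11]
force: [3.0, -3.9, 1.0]
opening: 0.0164
8.85 [ 7.45949094 -1.40806933  0.40893536] [ 0.64766917 -0.04365331  0.32542278]
[ 0.64726138 -0.04198819  0.32335997]
```

View pics/s5.png

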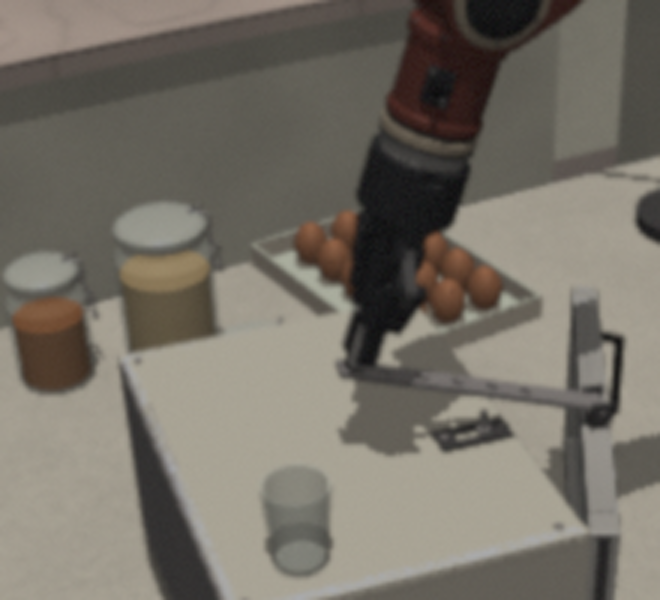

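View pics/t5.png

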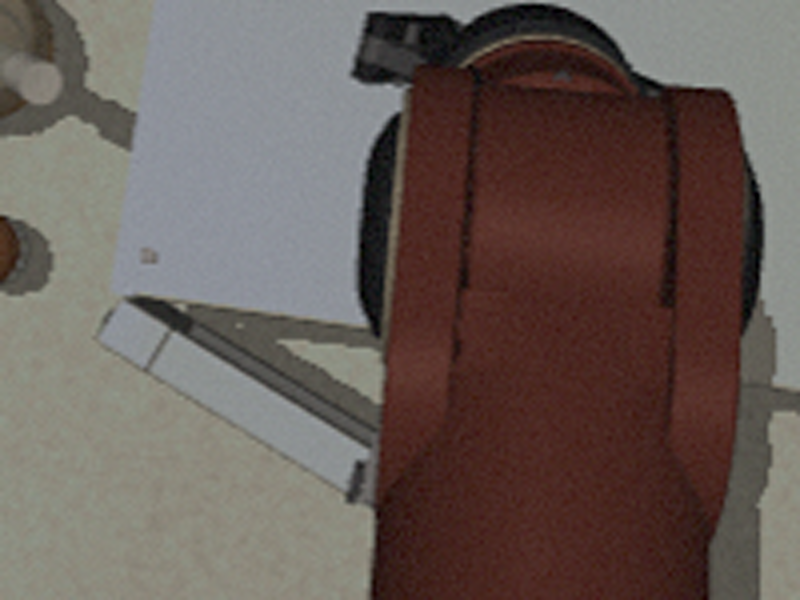

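```bash
python3 - <<'E'
from h import *
from workcell import capture
im=capture('scene')[:,:,::-1]; cv2.imwrite('pics/s5raw.png',im)
cv2.imwrite('pics/s5z.png',cv2.convertScaleAbs(cv2.resize(im[165:225,285:395],None,fx=7,fy=7,interpolation=2),alpha=1.6))
f=lambda c:((c[0]+.5)/4-.5+230,(c[1]+.5)/4-.5+200)
a=ray('top',f((100,335)),.236);b=ray('top',f((345,495)),.236);d=b-a
print(-98.45-np.degrees(np.arctan2(d[1],d[0])))
a=ray('top',f((135,299)),.236);b=ray('top',f((368,436)),.236);d=b-a
print(-98.45-np.degrees(np.arctan2(d[1],d[0])),np.degrees([.377,.42]))
E
```

```text
24.938807945293945
22.292247052532247 [21.60050888 24.0642274 ]
```

View pics/s5z.png

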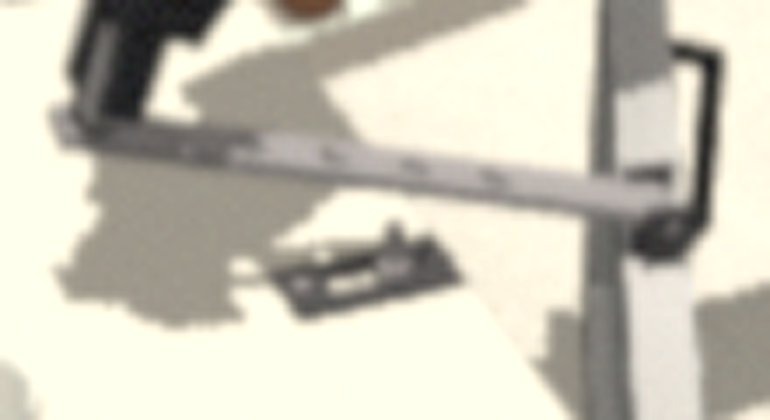

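```bash
python3 - <<'E'
from h import *
f=lambda c:((c[0]+.5)/7-.5+285,(c[1]+.5)/7-.5+165)
print('pin',ray('scene',f((394,228)),.261), 'pin est top',c2w([-.105+PX,.04]))
p,k=knob(.42,np.radians(-7),.3);u=(k-p);
l=.3;a=np.radians(-7)+PSI;b=np.array([np.cos(l)*np.cos(a),np.cos(l)*np.sin(a),np.sin(l)])
n=np.array([-np.sin(l)*np.cos(a),-np.sin(l)*np.sin(a),np.cos(l)])
for r,c in((.065,(495,180)),(.095,(413,165)),(.125,(332,153))):
    X=p+b*r+n*.0025; print(r,X.round(4),ray('scene',f(c),X[2]).round(4), (proj('scene',X)-f(c)).round(2))
# plate holes in scene
for c in((303,283),(437,263)):print(ray('scene',f(c),.244))
E
```

```text
pin [ 0.54888365 -0.01424507  0.261     ] pin est top [ 0.55108684 -0.01572443]
0.065 [ 0.513  -0.0049  0.2761] [ 0.515  -0.0033  0.2761] [ 0.33 -0.53]
0.095 [ 0.5407 -0.0125  0.285 ] [ 0.542  -0.0138  0.285 ] [0.76 0.1 ]
0.125 [ 0.5683 -0.0202  0.2938] [ 0.5694 -0.0222  0.2938] [0.85 0.28]
[ 0.58068271 -0.02216249  0.244     ]
[ 0.53375217 -0.00955279  0.244     ]
```

```bash
cat >> h.py <<'E'
from scipy.optimize import brentq
def on(l,px=None,dy=0):
    px=PX if px is None else px
    pin=np.array([-.105+px,.04+dy]); pv=lambda t:np.array([-.154-.145*np.sin(t),.185-.145*np.cos(t)])
    t=brentq(lambda t:np.linalg.norm(pin-pv(t))-.095*np.cos(l),0,.7); d=pin-pv(t)
    return t,np.arctan2(d[1],d[0]),l
E
python3 - <<'E'
from h import *
P,Rr=pose(.42,np.radians(-7),.3)
for l in(.25,.2,.16,.13,.1,.05,0):
    t,f,_=on(l);Q,S=pose(t,f,l);print(l,round(t,3),np.degrees(f).round(2),((Q-P)*100).round(2),np.degrees((S*Rr.inv()).as_rotvec()).round(1))
E
```

```text
0.25 0.356 -5.68 [ 1.22 -0.1  -1.01] [0.7 2.8 1.3]
0.2 0.364 -5.86 [ 1.37 -0.18 -2.04] [1.5 5.5 1.1]
0.16 0.369 -5.97 [ 1.47 -0.22 -2.87] [2.1 7.8 1. ]
0.13 0.372 -6.04 [ 1.53 -0.25 -3.49] [2.5 9.4 1. ]
0.1 0.374 -6.09 [ 1.59 -0.28 -4.12] [ 3.  11.1  0.9]
0.05 0.377 -6.15 [ 1.66 -0.31 -5.18] [ 3.7 13.8  0.8]
0 0.378 -6.17 [ 1.7  -0.33 -6.24] [ 4.5 16.6  0.8]
```

```bash
python3 -m creep '[[[0.6,-0.05,-0.5],[0.3,1.4,0.6],0.1],[[1.22,-0.1,-1.0],[0.7,2.8,1.2],0.1],[[1.3,-0.14,-1.5],[1.1,4.1,1.2],0.1],[[1.37,-0.18,-2.04],[1.5,5.5,1.1],0.1],[[1.47,-0.22,-2.87],[2.1,7.8,1],0.1],[[1.53,-0.25,-3.5],[2.5,9.4,1],0.1],[[1.53,-0.25,-3.5],[2.5,9.4,1],0.1],[[1.53,-0.25,-3.5],[2.5,9.4,1],0.1]]' 40
python3 - <<'E'
from h import *
from workcell import capture
im=capture('scene')[:,:,::-1]; cv2.imwrite('pics/s6raw.png',im)
cv2.imwrite('pics/s6z.png',cv2.convertScaleAbs(cv2.resize(im[165:225,285:395],None,fx=7,fy=7,interpolation=2),alpha=1.6))
im=capture('top')[:,:,::-1]
cv2.imwrite('pics/t6.png',im)
s,p,R=tool();print(s['t'],s['force'],p,pose(*on(.13))[0])
f=lambda c:((c[0]+.5)/7-.5+285,(c[1]+.5)/7-.5+165)
t,ph,l=on(.13)
p,k=knob(t,ph,l);a=ph+PSI
b=np.array([np.cos(l)*np.cos(a),np.cos(l)*np.sin(a),np.sin(l)])
n=np.array([-np.sin(l)*np.cos(a),-np.sin(l)*np.sin(a),np.cos(l)])
for r in(0,.065,.095,.125,.155):
    X=p+b*r+n*.0025;q=proj('scene',X); print(r,X.round(4),(q-[285,165])*7)
E
```

```text
t: 9.9
tool_pos: [0.6629, -0.0442, 0.2897]
tool_rot: [0.746, 0.083, 0.654, -0.095]
force: [4.2, -1.5, 0.2]
opening: 0.0161
10.0 [ 4.3767285  -1.42864001 -0.44446935] [ 0.66272415 -0.04413876  0.28997821] [ 0.66259517 -0.04453501  0.28842759]
0 [0.4596 0.0079 0.257 ] [639.49926762 195.32480048]
0.065 [ 0.522  -0.0082  0.2654] [466.42561028 201.53901396]
0.095 [ 0.5508 -0.0156  0.2693] [384.66275854 204.54593065]
0.125 [ 0.5796 -0.0231  0.2732] [301.71964117 207.64275778]
0.155 [ 0.6084 -0.0305  0.2771] [217.60519894 210.8311094 ]
```

View pics/s6z.png

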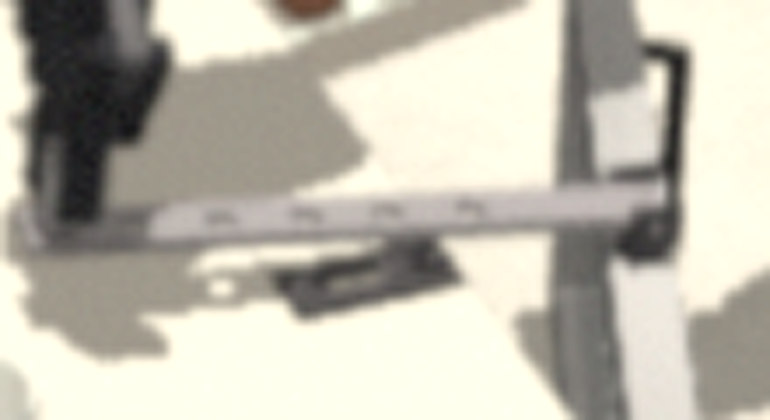

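```bash
python3 - <<'E'
from h import *
f=lambda c:((c[0]+.5)/7-.5+285,(c[1]+.5)/7-.5+165)
for z in(.2693,.271):print(ray('scene',f((388,211)),z))
for c in((470,208),(306,214),(222,217)):print(ray('scene',f(c),.2693))
for c in((394,226),(393,230)):print(ray('scene',f(c),.262))
for px in(-.01,-.008,-.006):
  for z in (.244,.262): X=np.r_[c2w([-.105+px,.04]),z];print(px,z,(proj('scene',X)+.5-[285,165])*7-.5, (proj('top',X)+.5-[250,215])*3.6-.5)
cv2.imwrite('pics/a.png',cv2.convertScaleAbs(cv2.resize(cv2.imread('pics/top0.png')[240:300,310:370],None,fx=10,fy=10,interpolation=2),alpha=1.3))
cv2.imwrite('pics/b.png',cv2.convertScaleAbs(cv2.resize(cv2.imread('pics/s5raw.png')[185:215,315:355],None,fx=18,fy=18,interpolation=2),alpha=1.3))
E
```

```text
[ 0.5517906  -0.01373008  0.2693    ]
[ 0.55314307 -0.01154354  0.271     ]
[ 0.52619952 -0.00131499  0.2693    ]
[ 0.57728755 -0.02613075  0.2693    ]
[ 0.60329925 -0.03886455  0.2693    ]
[ 0.54902978 -0.01403875  0.262     ]
[ 0.55061774 -0.01208091  0.262     ]
-0.01 0.244 [390.80434708 267.03556154] [321.46061693 203.69832547]
-0.01 0.262 [391.72863677 224.12269621] [323.99981506 203.66068397]
-0.008 0.244 [385.52465558 268.20829587] [321.99084163 199.85098539]
-0.008 0.262 [386.4036398  225.28491695] [324.5416199  199.72628237]
-0.006 0.244 [380.23996082 269.38229721] [322.52088053 196.00486324]
-0.006 0.262 [381.07354056 226.44843493] [325.08323006 195.79315466]
```

View pics/a.png

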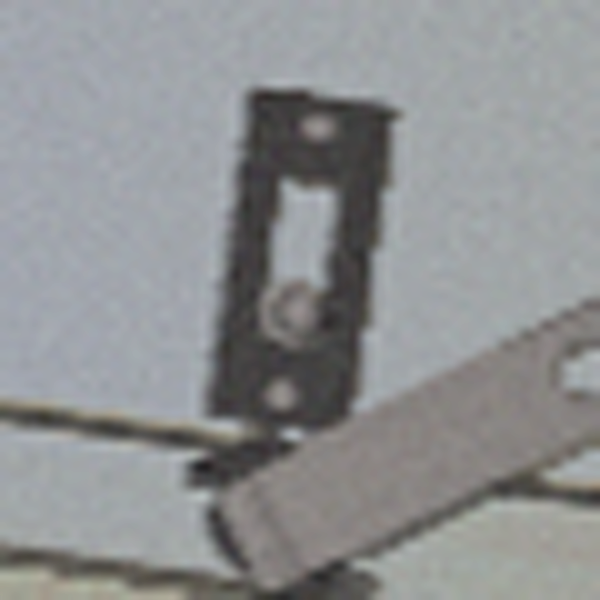

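View pics/b.png

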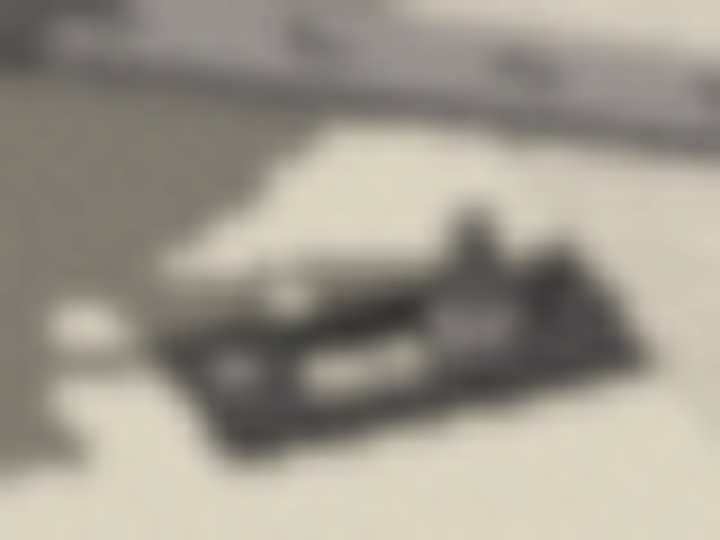

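```bash
sed -i 's/PX=-.008/PX=-.0097/' h.py; python3 - <<'E'
from h import *
P,Rr=pose(.3722,np.radians(-6.04),.13)
for l in(.13,.115,.1,.085,.07,.05,.03,0):
    t,f,_=on(l);Q,S=pose(t,f,l);print(l,round(t,3),np.degrees(f).round(2),((Q-P)*100).round(2),np.degrees((S*Rr.inv()).as_rotvec()).round(1))
E
```

```text
0.13 0.384 -6.43 [-0.18 -0.05  0.  ] [ 0.  -0.  -0.4]
0.115 0.385 -6.46 [-0.15 -0.07 -0.31] [ 0.2  0.8 -0.4]
0.1 0.386 -6.49 [-0.13 -0.08 -0.63] [ 0.4  1.7 -0.4]
0.085 0.387 -6.51 [-0.1  -0.09 -0.95] [ 0.7  2.5 -0.5]
0.07 0.388 -6.53 [-0.08 -0.1  -1.26] [ 0.9  3.3 -0.5]
0.05 0.389 -6.55 [-0.06 -0.11 -1.68] [ 1.2  4.4 -0.5]
0.03 0.389 -6.56 [-0.04 -0.12 -2.11] [ 1.5  5.5 -0.5]
0 0.39 -6.57 [-0.01 -0.13 -2.74] [ 1.9  7.2 -0.5]
```

```bash
python3 -m creep '[[[-0.18,-0.05,0],[0,0,-0.4],0.1],[[-0.18,-0.05,0],[0,0,-0.4],0.1],[[-0.15,-0.07,-0.3],[0.2,0.8,-0.4],0.1],[[-0.15,-0.07,-0.3],[0.2,0.8,-0.4],0.1]]' 40
python3 -m creep '[[[0.01,-0.01,-0.15],[0.1,0.4,0],0.1],[[0.02,-0.01,-0.3],[0.2,0.8,0],0.1],[[0.02,-0.01,-0.3],[0.2,0.8,0],0.1]]' 40
python3 -m creep '[[[0.01,-0.01,-0.15],[0.1,0.4,0],0.1],[[0.02,-0.01,-0.3],[0.2,0.8,0],0.1],[[0.02,-0.01,-0.3],[0.2,0.8,0],0.1]]' 40
```

```text
t: 10.5
tool_pos: [0.6611, -0.0448, 0.2862]
tool_rot: [0.74, 0.086, 0.66, -0.097]
force: [3.8, -1.7, -1.2]
opening: 0.0165
t: 10.88
tool_pos: [0.6613, -0.0449, 0.2834]
tool_rot: [0.735, 0.087, 0.665, -0.096]
force: [4.2, -0.8, -0.5]
opening: 0.0168
t: 11.25
tool_pos: [0.6616, -0.0451, 0.2805]
tool_rot: [0.731, 0.087, 0.67, -0.096]
force: [4.6, -0.5, -0.6]
opening: 0.0169
```

```bash
python3 -m creep '[[[0.01,-0.01,-0.15],[0.1,0.4,0],0.1],[[0.02,-0.01,-0.3],[0.2,0.8,0],0.1],[[0.02,-0.01,-0.3],[0.2,0.8,0],0.1],[[0.02,-0.01,-0.3],[0.2,0.8,0],0.1]]' 40
python3 - <<'E'
from h import *
from workcell import capture
im=capture('scene')[:,:,::-1]; cv2.imwrite('pics/s7raw.png',im)
cv2.imwrite('pics/s7z.png',cv2.convertScaleAbs(cv2.resize(im[165:225,285:395],None,fx=7,fy=7,interpolation=2),alpha=1.6))
s,p,R=tool();print(s['t'],s['force'],s['moment'],p)
E
```

```text
t: 11.75
tool_pos: [0.6617, -0.0452, 0.2776]
tool_rot: [0.726, 0.088, 0.675, -0.095]
force: [5.0, -0.9, -0.9]
opening: 0.017
11.8 [ 4.51045137 -1.06770953 -1.45292894] [-0.25460618 -0.78316347 -0.00638035] [ 0.66174545 -0.04513701  0.27773692]
```

View pics/s7z.png

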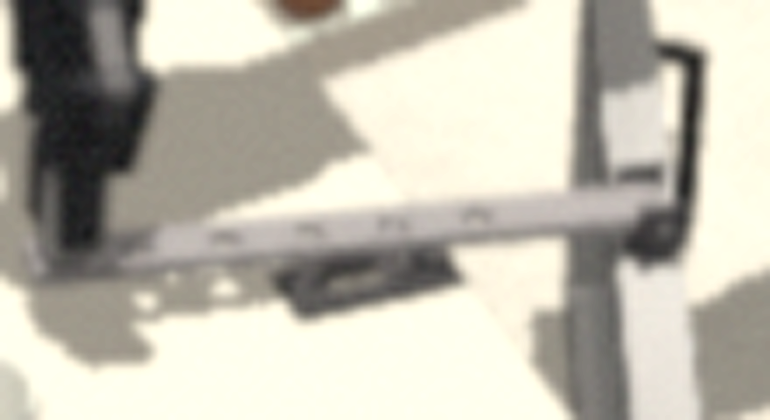

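```bash
python3 -m creep '[[[0.01,-0.01,-0.2],[0.1,0.5,0],0.1],[[0.02,-0.01,-0.4],[0.2,1.0,0],0.1],[[0.02,-0.01,-0.4],[0.2,1.0,0],0.1]]' 40
python3 -m creep '[[[0.01,-0.01,-0.2],[0.1,0.5,0],0.1],[[0.02,-0.01,-0.4],[0.2,1.0,0],0.1],[[0.02,-0.01,-0.4],[0.2,1.0,0],0.1]]' 40
```

```text
t: 12.18
tool_pos: [0.6619, -0.0453, 0.2733]
tool_rot: [0.72, 0.088, 0.682, -0.095]
force: [3.4, -1.9, -0.6]
opening: 0.017
t: 12.55
tool_pos: [0.6621, -0.0453, 0.2693]
tool_rot: [0.714, 0.089, 0.689, -0.094]
force: [4.8, -1.8, -0.7]
opening: 0.0167
```

```bash
python3 -m creep '[[[0.01,0,-0.2],[0.1,0.5,0],0.1],[[0.01,0,-0.4],[0.2,1.0,0],0.1],[[0.01,0,-0.4],[0.2,1.0,0],0.1]]' 40
python3 -m creep '[[[0,0,-0.15],[0,0.4,0],0.1],[[0,0,-0.25],[0,0.7,0],0.1],[[0,0,-0.25],[0,0.7,0],0.1]]' 40
python3 - <<'E'
from h import *
from workcell import capture
im=capture('scene')[:,:,::-1]; cv2.imwrite('pics/s8raw.png',im)
cv2.imwrite('pics/s8z.png',cv2.convertScaleAbs(cv2.resize(im[165:225,285:395],None,fx=7,fy=7,interpolation=2),alpha=1.6))
s,p,R=tool();print(s['t'],s['force'],R.as_matrix()[:,0].round(3),p)
E
```

```text
t: 12.92
tool_pos: [0.6622, -0.0454, 0.2653]
tool_rot: [0.707, 0.089, 0.695, -0.094]
force: [4.1, -1.1, 0.4]
opening: 0.0167
t: 13.3
tool_pos: [0.6623, -0.0453, 0.2632]
tool_rot: [0.703, 0.089, 0.699, -0.094]
force: [4.3, -1.4, 0.4]
opening: 0.0167
13.35 [ 3.95413499 -1.21950679  0.29782514] [ 0.005 -0.009 -1.   ] [ 0.66236027 -0.04535985  0.26331984]
```

View pics/s8z.png

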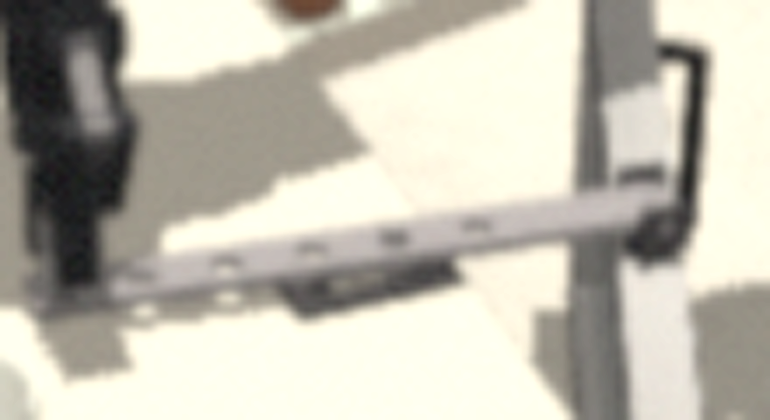

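```bash
python3 -m creep '[[[0.1,-0.02,-0.05],[0,0,0],0.1],[[0.2,-0.05,-0.08],[0,0,0],0.1],[[0.2,-0.05,-0.08],[0,0,0],0.1],[[0.2,-0.05,-0.08],[0,0,0],0.1]]' 40
```

```text
t: 13.85
tool_pos: [0.6641, -0.0458, 0.2624]
tool_rot: [0.703, 0.089, 0.699, -0.094]
force: [3.2, -1.1, 0.8]
opening: 0.0167
```

```bash
python3 -m creep '[[[0.1,-0.02,0],[0,0,0],0.1],[[0.2,-0.05,0],[0,0,0],0.1],[[0.2,-0.05,0],[0,0,0],0.1],[[0.2,-0.05,0],[0,0,0],0.1]]' 40
```

```text
t: 14.35
tool_pos: [0.6646, -0.0457, 0.2617]
tool_rot: [0.702, 0.089, 0.701, -0.094]
force: [-4.4, 0.5, 2.0]
opening: 0.0169
```

```bash
python3 -m creep '[[[-0.1,0.02,0.03],[0,0,0],0.1],[[-0.1,0.02,0.03],[0,0,0],0.1],[[-0.1,0.02,0.03],[0,0,0],0.3],[[-0.1,0.02,0.03],[0,0,0],0.6],[[-0.1,0.02,0.03],[0,0,0],0.8],[[-0.1,0.02,0.03],[0,0,0],0.8],[[-0.1,0.02,0.03],[0,0,0],0.8]]' 40
python3 - <<'E'
from h import *
from workcell import capture
im=capture('scene')[:,:,::-1]
cv2.imwrite('pics/s9z.png',cv2.convertScaleAbs(cv2.resize(im[165:225,285:395],None,fx=7,fy=7,interpolation=2),alpha=1.6))
E
```

```text
t: 15.22
tool_pos: [0.6654, -0.0462, 0.2628]
tool_rot: [0.704, 0.089, 0.699, -0.095]
force: [-0.2, -0.6, 0.2]
opening: 0.0687
```

View pics/s9z.png

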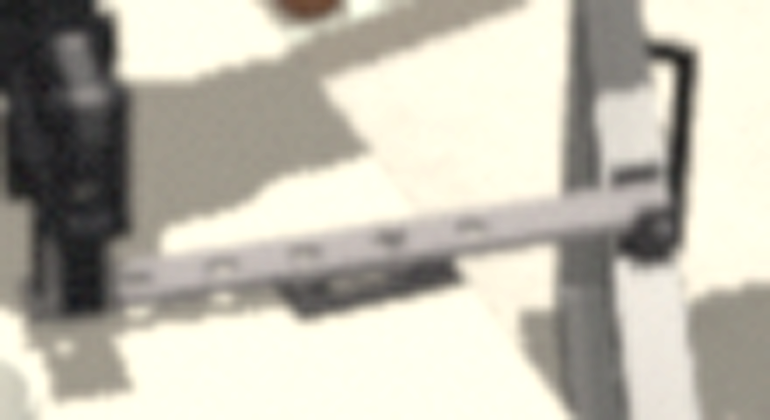

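Released, and the door holds. I raise the gripper straight up and then clear of the bar.

```bash
python3 -m creep '[[[0,0,1],[0,0,0],0.8],[[0,0,2.5],[0,0,0],0.8],[[0,0,5],[0,0,0],0.8],[[0,0,9],[0,0,0],0.8],[[0,0,13],[0,0,0],0.8],[[0,-4,14],[0,0,0],0.8],[[0,-9,14],[0,0,0],0.8],[[0,-14,14],[0,0,0],0.8],[[0,-19,14],[0,0,0],0.8],[[0,-24,14],[0,0,0],0.8],[[0,-28,14],[0,0,0],0.8],[[0,-28,14],[0,0,0],0.8],[[0,-28,14],[0,0,0],0.8]]'
python3 - <<'E'
from workcell import capture
import cv2
im=capture('top')[:,:,::-1];cv2.imwrite('pics/t10.png',im)
cv2.imwrite('pics/t10z.png',cv2.convertScaleAbs(cv2.resize(im[215:335,250:450],None,fx=4,fy=4,interpolation=2),alpha=1.4))
im=capture('scene')[:,:,::-1]
cv2.imwrite('pics/s10z.png',cv2.convertScaleAbs(cv2.resize(im[120:270,210:400],None,fx=4,fy=4,interpolation=2),alpha=1.3))
E
```

```text
t: 16.9
tool_pos: [0.6656, -0.3255, 0.4036]
tool_rot: [0.704, 0.089, 0.698, -0.094]
force: [0.1, 1.7, -0.4]
opening: 0.0683
```

View pics/t10z.png

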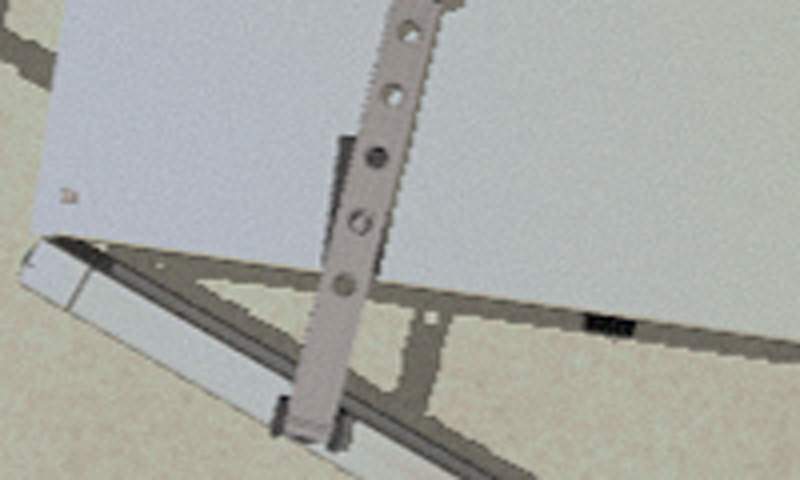

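View pics/s10z.png

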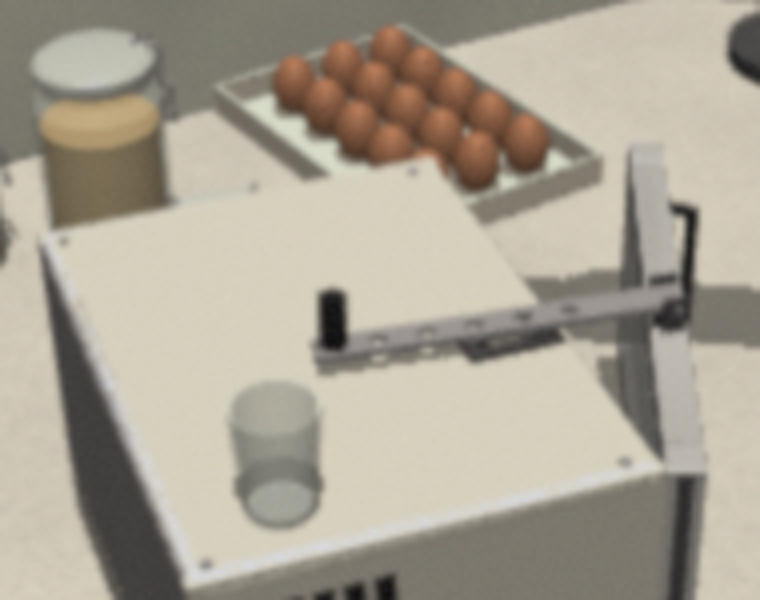

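View pics/t10.png

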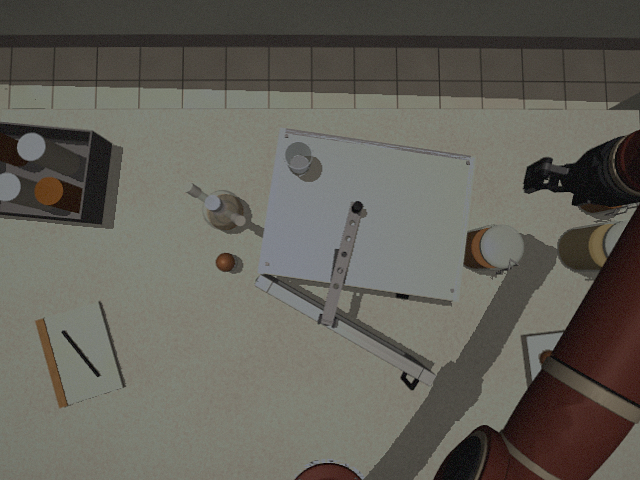

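```bash
python3 - <<'E'
from h import *
from workcell import capture,job
a=cv2.imread('pics/t10.png').astype(int);b=capture('top')[:,:,::-1].astype(int)
d=abs(a-b)[220:400,240:450].max(2);print('changed px',(d>30).sum())
f=lambda c:((c[0]+.5)/4-.5+250,(c[1]+.5)/4-.5+215)
X=ray('top',f((360,222)),.257)[:2];h1=ray('top',f((343,285)),.257)[:2];h4=ray('top',f((393,95)),.257)[:2]
r=np.array([[np.cos(PSI),np.sin(PSI)],[-np.sin(PSI),np.cos(PSI)]]);print('hole2 in plate mm',(r@(X-PL)*1e3).round(1),'h1-h4 mm',np.linalg.norm(h4-h1)*1e3)
print(job.job_done())
E
```

```text
changed px 5
hole2 in plate mm [-8.  -0.1] h1-h4 mm 89.89343840155679
the job is handed in; nothing more can be done
None
```

The door is propped ajar on the stay's second hole, the gripper has let go and moved clear, and the job is handed in at about 17 s of the 64 s allowed.

I gripped the knob, lifted the stay, pushed the door open to about 0.4 rad and swung the bar over the roof. I then lowered the second hole onto the pin in small steps, watching the force. The camera images put the pin near the front end of its slot. The wrist force stayed within a few newtons all the way down. Once the bar was down, easing it toward the cabinet met the pin, and the force swung to about 4 N the other way.

What the last checks showed:
- **Hole on the pin:** the top picture shows the pin inside the second hole. The hole's centre measures 8 mm forward and 0.1 mm sideways of the plate's origin, against limits of 14 mm and 6 mm.
- **Bar level:** at release the gripper was within about 1 mm of the height at which it first gripped the level bar. That puts the lift at about zero, but I did not measure it separately afterwards.
- **Door at rest:** two pictures taken one after the other after release show almost no change (5 pixels), so the door appears still.
- **Glassware:** the jar, egg, flask and beaker look unmoved by eye; I did not measure them.

No check failed. My first estimate of the pin's place was about 2 mm off, and I corrected it from the pictures before lowering onto it.

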